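# Screw the lid onto the storage jar without crossing its thread

## Task

Pick up the loose steel lid and screw it onto the white storage jar in the rubber-seated stand, clockwise from above, until it is fully down on the jar's shoulder; then let go. The lid drops into the neck's thread at four positions a quarter turn apart, but only every other one is a true start: at the rest it is crossed and binds after less than an eighth of a turn, still standing high, and then you must not force it but stop, lift it off and start again a quarter turn on. Turn and press gently, so that the jar is never wrenched round or pushed hard down in its soft seat, and leave the salt pot, the spice jar and the match box as they stand.

Things in the scene. Friction and masses are not known exactly. Their poses are not given: they have to be found in the camera images.
- lid: Loose round steel screw lid, skirt downward, about 0.12 kg. Skirt 66 mm in diameter, 23 mm high, hollow (inner radius 30 mm, inner depth 19.5 mm), on it a round black knob. Origin: centre of the skirt's lower edge, z up. Two lugs (4 mm high, 5 mm wide, reaching in to radius 24 mm) stand inward from the lower edge at the lid's own +x and -x; a half turn changes nothing.
- lid_knob (a point): Middle of the lid's round black grip knob, 38 mm in diameter, which reaches from 23 to 49 mm above the skirt's lower edge; this point is 36 mm above that edge.
- jar_shoulder (a point): Centre of the flat shoulder of the white round jar (77 mm in diameter) in its low round stand (96 mm); moves with the soft seat, z = 0.085 at rest. Height of the lid's lower edge above it: 14 mm while the lugs ride on the thread's ridges (the lid can be turned there), 5 mm dropped into a gap, 0 fully down. The thread's own angle is hidden, differs every time and does not follow from these axes.
- jar_mouth (a point): Centre of the top of the jar's neck, 18 mm above the shoulder. Neck core radius 21.5 mm, tapered to 18.5 mm in its top 3.5 mm; ridges out to radius 27.5 mm with flat tops 14 mm above the shoulder; 2.5 mm play all round to skirt and lugs. Four gaps about a quarter turn apart; the lid drops in only within 13 degrees of a gap's middle. Anticlockwise, every gap stops it hard at 14 degrees.
- stand: Dark round fixed stand under the jar, 96 mm in diameter, 14 mm high; origin: centre of its underside. The thread: in every other gap (true start) the lid, turned clockwise from the gap's middle, runs down a 14 degree ramp, is fully down after 53 degrees, stops hard at 63. In the others (crossed) it stops hard at 14 degrees, still 5 mm high; the next true gap's middle is 72 degrees on clockwise.
- seat_twist (a joint): How far the jar is twisted in its soft rubber seat, rad, positive anticlockwise from above, 0 at rest; spring of 2.5 N m per rad, so it shows the turning moment on the jar. More than 0.25 either way is wrenching.
- seat_press (a joint): How far the jar is pushed down in its soft seat, m, 0 at rest; the seat begins to yield at about 2 N and then gives 1 mm per 1.2 N, hard stop at 12 mm. More than 9 mm is too hard.
- salt_pot: Bystander: brown pot, 62 mm in diameter, 50 mm high; origin at the centre of its underside.
- spice_jar: Bystander: red-brown spice jar with black cap, 41 mm in diameter, 85 mm high; origin at the centre of its underside.
- match_box: Bystander: yellow match box, 35 x 53 x 15 mm; origin at the centre of its underside.
There are look-alikes about, which are no part of the job. What is shaped like the lid but blue, orange or purple is not meant.

How it is judged:
By the outcome, as a careful person would: the job done as asked, in the order asked, and still so for the second after the job is handed in, with the robot touching nothing.
It also fails if it takes over 67 s, if anything falls off the work surface, if the arm or the gripper's body presses on something with over 40 N, if the wrist force passes 120 N, or if a joint passes its speed limit or range.

## Robot

A 7-joint arm with a two-finger parallel gripper is mounted at the origin on a cart in front of the work surface, level with it; the furniture and walls round the work are solid. World frame = base frame: x ahead of the robot, y to its left, z up, the work surface at z = 0. Lengths are in m, angles in rad, forces in N, time in s.
With the tool pointing down it reaches from about 0.35 to 0.9 m from the base axis. Payload 8.1 kg.
Tool frame: the origin (TCP) lies at the centre of the arm's flange, where the gripper is bolted on; the fingertips stand 178 mm ahead of it and the grasp point (between the pads) lies 159 mm ahead of it; z points along the fingers, y is the line along which they close (so a half turn about z gives the same grasp; the last joint's range is limited). The gripper opens to 92 mm and grips with 3 to 60 N. Pads are 19 mm wide; open, the fingers measure 130 mm over their backs; the gripper's body (75 mm by 190 mm) begins 47 mm behind the grasp point.
Start: joints at [1.044, 0.434, 0.025, 1.573, -0.012, 1.134, -0.075], TCP at [0.257, -0.57, 0.405] pointing down, gripper open.
Joint ranges: [-2.62, 2.62], [-0.44, 2.09], [-1.27, 1.32], [0.08, 2.57], [-1.32, 4.46], [0.12, 2], [-2.74, 2.74]. Speed limits (rad/s): [2.22, 2.22, 3.01, 3.01, 3.14, 3.14, 3.14].

## Interface

Orientations are given as a rotation vector (axis times angle).
In Python, from cell import arm gives the robot as it stands. The module is installed in compiled form; this text tells all that it offers.
- The arm moves only by the shell command python3 -m inch 'ROWS' [FORCE]. ROWS is text: rows parted by semicolons, each of 5 numbers parted by spaces: the shift along the tool's x, y, z in m, then the turn about the tool's z in rad, then the finger opening in m, from 0 to 0.0918. In form: x y z roll fingers; .... A call has 1 to 5 rows; each row is the pose to reach, as a shift and turn from the pose commanded when the call began, along the tool's axes at that moment; what a row does not reach only later rows make up. A row lasts 1/10 s, in which the tool goes at most 50 mm and 8.59 degrees, less where a joint would pass 70% of its speed; a pose out of reach is approached as far as the arm can. A call with a gripper value outside its range is refused whole. The fingers move at their own pace and stop on an object; FORCE is the grip in N (left out, the last holds). Time passes only in rows, so rows that repeat a pose let the fingers close. It gives the time, the measured TCP pose, the force, the opening and the grip force at its end, in the units of the state.
- arm.observe(): the state, without advancing time (a new reading comes with each control period).
- arm.get_image(name): name is "scene" or "top" or "wrist"; returns the picture (400x640x3 uint8, red, green, blue); there is no depth.
- arm.get_calibration(name): a dict with "intrinsics" (3x3 intrinsics, pixels), "pose" (4x4, takes a point from camera to world coordinates). Camera axes: x right, y up, looking along -z (the intrinsics and any distortion apply to the point x, -y, -z); pixel columns grow to the right and rows downward; lengths in m; the calibration is good to about 2 mm. A picture is of the moment at which its call begins: read the wrist's pose just before it. get_calibration takes no time and is no camera call; for the wrist camera it gives the pose at the moment of the call.
- arm.sign_off(): hands the job in; it is judged then, once.
Trained networks look in the newest picture that a camera, given by its name, has taken for a name from the list of things; names that differ only in an ending like _2 or _b are one class to them, and where a whole thing is asked for, a point or a joint stands for the part that bears it (a point fixed in the world has none). Each returns a list of dicts, best first, with "conf" (0 to 1); they miss things now and then, are a little off and sometimes report something else, mostly with a low value. They report only what shows in the picture. A call takes as long as a camera call. They do not tell look-alikes from the thing itself.
- arm.look_for(camera, query): "point" ([row, column] in pixels, amid what is visible of it).
- arm.silhouettes(camera, query): "region" (400x640 bool, what is visible of it) and "point" ([row, column] in pixels, amid what is visible of it).
- arm.place_of(camera, query): "point" ([row, column] in pixels: a listed point, or the origin of a listed thing).
The state is a dict: "clock": time; "joints": joint angles; "dq": joint speeds; "joint_efforts": joint torques, N m; "position": TCP position; "ee_rot": TCP orientation; "force": force on the tool from outside, world axes, zero at the start; "ft_torque": the same for the moment, N m; "width": opening from 0.0 (shut) to 1.0 (fully open); "gripper_force": force on a finger pad.
Only numpy, scipy, OpenCV 4.12 (cv2) and the standard library are available. Lean on these libraries where they do the work, as an engineer would, in place of code of your own. Each camera call takes 0.05 s, during which the arm holds its last target. There are 200 camera calls.

## Working session

There is one attempt and no reset: what is moved stays moved. The work goes in short steps, Python scripts to look and compute and a shell command to move; the robot and the scene stay as the last step left them, time stands still between calls to the robot, and variables do not carry over. Pictures are saved under pics/ and viewed, at most 10 in all, crops included, and the job is handed in when it is done.

```bash
mkdir -p pics; ls; python3 - <<'E'
from cell import arm
import cv2,numpy as np
s=arm.observe();print({k:np.round(v,3).tolist() for k,v in s.items()})
a=[]
for n in("scene","top"):
    im=arm.get_image(n);a.append(im);cv2.imwrite(f"pics/{n}0.png",im[:,:,::-1])
    for q in("lid","jar_mouth","jar_shoulder","lid_knob","salt_pot","spice_jar","match_box"):
        print(n,q,[(np.round(d["point"]).tolist(),round(d["conf"],2)) for d in arm.place_of(n,q)])
    c=arm.get_calibration(n);print(np.round(c["intrinsics"],1).tolist(),np.round(c["pose"],3).tolist(),[k for k in c])
cv2.imwrite("pics/both.png",cv2.resize(np.vstack(a),(480,600))[:,:,::-1])
E
```

```text
pics
{'clock': 0.0, 'joints': [1.044, 0.435, 0.025, 1.574, -0.012, 1.134, -0.075], 'dq': [-0.001, 0.002, -0.001, 0.001, 0.001, -0.0, 0.001], 'joint_efforts': [-0.001, -66.785, 0.985, -31.446, -0.061, 0.043, 0.0], 'position': [0.257, -0.57, 0.404], 'ee_rot': [-3.07, -0.66, 0.001], 'force': [-0.614, -0.2, 0.057], 'ft_torque': [0.013, 0.007, -0.025], 'gripper_force': 0.0, 'width': 0.997}
scene lid [([233.0, 273.0], 0.95), ([245.0, 227.0], 0.94), ([260.0, 309.0], 0.87), ([198.0, 266.0], 0.8)]
scene jar_mouth [([274.0, 378.0], 0.87)]
scene jar_shoulder [([273.0, 375.0], 0.9)]
scene lid_knob [([226.0, 267.0], 0.75), ([190.0, 266.0], 0.73), ([240.0, 221.0], 0.64)]
scene salt_pot [([191.0, 357.0], 0.72)]
scene spice_jar []
scene match_box [([202.0, 321.0], 0.75)]
[[376.8, 0.0, 321.9], [0.0, 376.8, 201.0], [0.0, 0.0, 1.0]] [[0.87, -0.415, 0.268, 0.645], [0.494, 0.74, -0.457, 0.05], [-0.009, 0.529, 0.848, 0.817], [0.0, 0.0, 0.0, 1.0]] ['intrinsics', 'pose']
top lid [([204.0, 347.0], 0.93), ([278.0, 320.0], 0.86), ([272.0, 386.0], 0.82), ([247.0, 348.0], 0.76)]
top jar_mouth [([119.0, 343.0], 0.59), ([206.0, 347.0], 0.55)]
top jar_shoulder [([125.0, 334.0], 0.73)]
top lid_knob [([246.0, 351.0], 0.96), ([275.0, 389.0], 0.94), ([196.0, 350.0], 0.78), ([279.0, 320.0], 0.7)]
top salt_pot [([203.0, 258.0], 0.76)]
top spice_jar [([176.0, 277.0], 0.62), ([199.0, 347.0], 0.59)]
top match_box [([227.0, 290.0], 0.73)]
[[376.5, 0.0, 317.5], [0.0, 376.5, 195.3], [0.0, 0.0, 1.0]] [[-0.113, 0.973, -0.203, 0.269], [-0.994, -0.11, 0.024, 0.429], [0.001, 0.204, 0.979, 0.909], [0.0, 0.0, 0.0, 1.0]] ['intrinsics', 'pose']
```

View pics/top0.png

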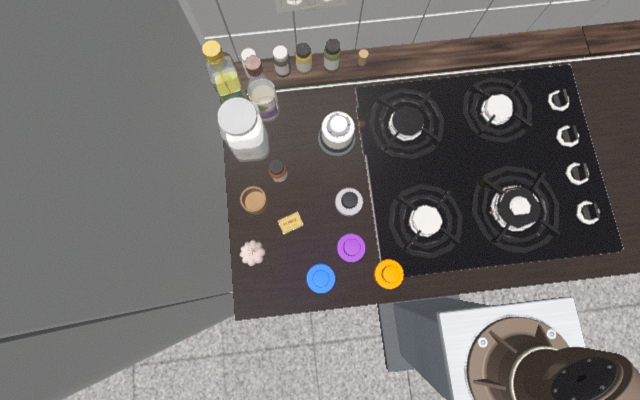

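View pics/scene0.png

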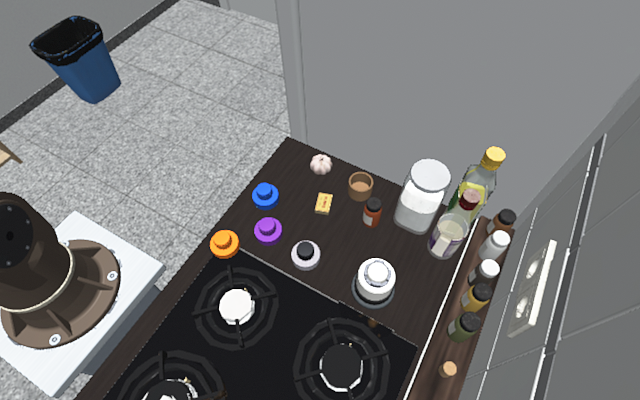

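Lid-shaped things in the top view: steel with black knob at (202,349), purple (247,350), orange (274,389) and blue (278,320). The steel one fits the description; in the scene view it is at (253,306). The jar is at top (125,338), scene (280,376).

```bash
cat > h.py <<'E'
from cell import arm
import cv2,numpy as np
def ray(cal,p):
    K=cal["intrinsics"];P=np.array(cal["pose"])
    d=np.array([(p[1]-K[0][2])/K[0][0],-(p[0]-K[1][2])/K[1][1],-1.]);return P[:3,3],P[:3,:3]@d/np.linalg.norm(d)
def tri(rs):
    A=sum(np.eye(3)-np.outer(d,d) for o,d in rs);b=sum((np.eye(3)-np.outer(d,d))@o for o,d in rs)
    x=np.linalg.solve(A,b);return x,[np.linalg.norm(np.cross(x-o,d)) for o,d in rs]
def atz(r,z): o,d=r;return o+d*(z-o[2])/d[2]
def proj(cal,x):
    K=cal["intrinsics"];P=np.array(cal["pose"]);c=P[:3,:3].T@(np.asarray(x)-P[:3,3])
    return K[1][2]+K[1][1]*c[1]/c[2]*1, K[0][2]-K[0][0]*c[0]/c[2]
def st(tag=""):
    s=arm.observe();print(tag,{k:np.round(s[k],4).tolist() for k in("clock","position","ee_rot","force","ft_torque","width","gripper_force")});return s
E
python3 - <<'E'
from h import *
C={n:arm.get_calibration(n) for n in("scene","top")}
I={n:arm.get_image(n) for n in C}
near={"lid":{"scene":(255,306),"top":(202,349)},"jar":{"scene":(278,377),"top":(130,338)}}
def best(l,p):
    l=[d for d in l if np.hypot(*(np.array(d["point"])-p))<25];return min(l,key=lambda d:np.hypot(*(np.array(d["point"])-p)))["point"] if l else None
for q,k in(("lid","lid"),("lid_knob","lid"),("jar_mouth","jar"),("jar_shoulder","jar"),("stand","jar")):
    ps={n:best(arm.place_of(n,q),near[k][n]) for n in C}
    rs=[ray(C[n],p) for n,p in ps.items() if p is not None]
    print(q,{n:np.round(p,1).tolist() for n,p in ps.items() if p is not None},*(np.round(v,4) for v in tri(rs)) if len(rs)==2 else ())
    hz={"lid":0,"lid_knob":.036,"jar_mouth":.103,"jar_shoulder":.085,"stand":0}[q]
    for r in rs: print("  atz",np.round(atz(r,hz),4))
a=cv2.resize(I["top"][160:260,290:390],(400,400),interpolation=2);b=cv2.resize(I["scene"][210:310,300:400],(400,400),interpolation=2)
c=cv2.resize(I["top"][80:180,290:390],(400,400),interpolation=2)
cv2.imwrite("pics/crop.png",np.hstack([a,c])[:,:,::-1]);
cv2.imwrite("pics/crop2.png",b[:,:,::-1])
for k in range(1): print(proj(C["top"],atz(ray(C["top"],(202,349)),0)))
E
```

```text
lid {'scene': [258.8, 306.5], 'top': [203.4, 347.8]} [ 0.4313  0.3354 -0.007 ] [0.0015 0.0015]
  atz [0.4342 0.334  0.    ]
  atz [0.429 0.335 0.   ]
lid_knob {'scene': [250.8, 304.4], 'top': [198.4, 349.8]} [0.4321 0.3331 0.0445] [0.0005 0.0005]
  atz [0.4294 0.3359 0.036 ]
  atz [0.4341 0.3325 0.036 ]
jar_mouth {'scene': [276.8, 376.1], 'top': [120.8, 340.4]} [0.6022 0.3359 0.1001] [0.0024 0.0024]
  atz [0.6007 0.3329 0.103 ]
  atz [0.6029 0.3378 0.103 ]
jar_shoulder {'top': [126.1, 336.3]}
  atz [0.5984 0.3469 0.085 ]
stand {'scene': [290.0, 368.4], 'top': [142.0, 337.7]} [ 0.5919  0.3396 -0.0067] [0.0003 0.0003]
  atz [0.5926 0.3374 0.    ]
  atz [0.5894 0.3401 0.    ]
(np.float64(202.00000000000003), np.float64(349.0))
```

View pics/crop.png

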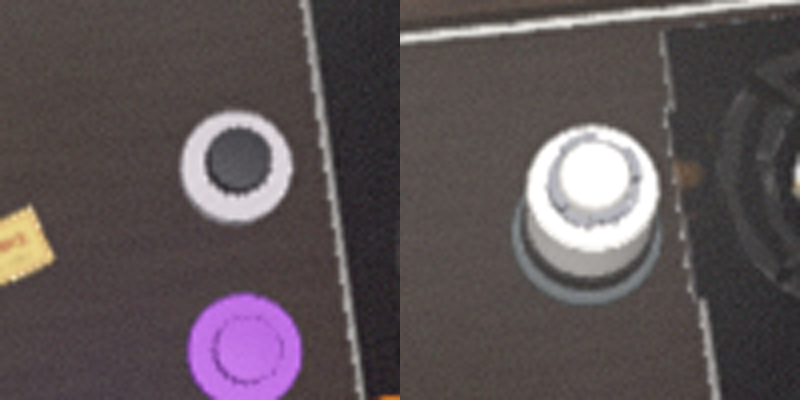

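View pics/crop2.png

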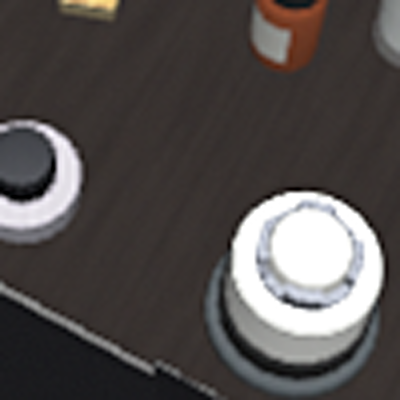

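Confirmed: the left crop shows the steel lid with its black knob at top (199,350). The white jar neck is at top (123,338) and scene (271,378). Now I'll work out the first move.

```bash
cat >> h.py <<'E'
from scipy.spatial.transform import Rotation as R
def go(x,y,z):
    s=arm.observe();Rm=R.from_rotvec(s["ee_rot"]).as_matrix();print("tool delta to",(x,y,z),np.round(Rm.T@(np.array([x,y,z])-s["position"]),4), "toolx yaw deg",round(np.degrees(np.arctan2(Rm[1,0],Rm[0,0])),1),"joints",np.round(s["joints"],2))
E
python3 - <<'E'
from h import *
C={n:arm.get_calibration(n) for n in("scene","top","wrist")}
for nm,s,t in(("knobtop",(247.5,305.5),(199.3,349.6)),("mouth",(271.3,378),(123,338)),("canister top",(173,430),(115,240)),("glass",(225,452),(92,263))):
    print(nm,*(np.round(v,4) for v in tri([ray(C["scene"],s),ray(C["top"],t)])))
s=arm.observe();P=np.array(C["wrist"]["pose"]);Rm=R.from_rotvec(s["ee_rot"]).as_matrix()
print(np.round(Rm.T@(P[:3,3]-s["position"]),3),np.round(Rm.T@P[:3,:3],2).tolist(),C["wrist"]["intrinsics"])
go(.43,.334,.40)
E
```

```text
knobtop [0.4305 0.3365 0.0522] [0.0021 0.0021]
mouth [0.5986 0.3444 0.1036] [0.0007 0.0007]
canister top [0.605  0.5517 0.1903] [0.003 0.003]
glass [0.6898 0.5078 0.1151] [0.0026 0.0026]
[0.076 0.    0.019] [[-0.0, 0.96, 0.28], [1.0, 0.0, 0.0], [0.0, 0.28, -0.96]] [[281.2577325    0.         320.99211211]
 [  0.         281.2577325  199.9209089 ]
 [  0.           0.           1.        ]]
tool delta to (0.43, 0.334, 0.4) [ 0.5293 -0.7527  0.0047] toolx yaw deg 24.3 joints [ 1.04  0.43  0.02  1.57 -0.01  1.13 -0.08]
```

```bash
python3 -m inch '0.0288 -0.0409 0 0 0.0918; 0.0575 -0.0818 0 0 0.0918; 0.0863 -0.1227 0 0 0.0918; 0.115 -0.1636 0 0 0.0918; 0.144 -0.2045 0 0 0.0918' 20; python3 -m inch '0.0288 -0.0409 0 0 0.0918; 0.0575 -0.0818 0 0 0.0918; 0.0863 -0.1227 0 0 0.0918; 0.115 -0.1636 0 0 0.0918; 0.144 -0.2045 0 0 0.0918';  python3 -m inch '0.0288 -0.0409 0 0 0.0918; 0.0575 -0.0818 0 0 0.0918; 0.0863 -0.1227 0 0 0.0918; 0.115 -0.1636 0 0 0.0918; 0.144 -0.2045 0 0 0.0918'
python3 - <<'E'
from h import *
s=st();go(.43,.334,.35)
E
```

```text
clock: 1.9
position: [0.3042, -0.3223, 0.4049]
ee_rot: [3.071, 0.66, 0.0]
force: [1.8, 0.1, 0.4]
width: 0.998
gripper_force: 0.0
clock: 2.4
position: [0.3511, -0.0768, 0.4051]
ee_rot: [3.071, 0.66, 0.002]
force: [1.6, 0.4, 0.3]
width: 1.0
gripper_force: 0.0
clock: 2.9
position: [0.3984, 0.1687, 0.4051]
ee_rot: [3.071, 0.66, 0.002]
force: [1.4, -0.4, -0.1]
width: 1.0
gripper_force: 0.0
 {'clock': 2.9, 'position': [0.3984, 0.1687, 0.4051], 'ee_rot': [3.0713, 0.6596, 0.0019], 'force': [1.4095, -0.401, -0.1038], 'ft_torque': [-0.0098, -0.1321, 0.0197], 'width': 1.0002, 'gripper_force': 0.0}
tool delta to (0.43, 0.334, 0.35) [ 0.0966 -0.1378  0.0552] toolx yaw deg 24.2 joints [ 0.04  0.18 -0.63  1.97  0.12  1.03 -1.8 ]
```

```bash
cat >> h.py <<'E'
import json,os
def wlook(q,guess,name=None,r=40):
    cal=arm.get_calibration("wrist");im=arm.get_image("wrist")
    if name: cv2.imwrite(f"pics/{name}.png",im[:,:,::-1])
    out=[]
    g=proj(cal,guess)
    for d in arm.place_of("wrist",q):
        if np.hypot(*(np.array(d["point"])-g))<r:
            o,v=ray(cal,d["point"]);out.append((np.round(d["point"],1).tolist(),round(d["conf"],2)));
            open("rays.txt","a").write(json.dumps([q,list(o),list(v)])+"\n");break
    print(q,"expected px",np.round(g),out,"atguessz",[np.round(atz((o,v),guess[2]),4) for _ in out])
    return im
def rays(q): return [(np.array(o),np.array(v)) for a,o,v in map(json.loads,open("rays.txt")) if a==q]
E
python3 - <<'E'
from h import *
for q,g in(("lid_knob",(.431,.335,.036)),("lid",(.431,.335,0)),("jar_mouth",(.60,.342,.103)),("stand",(.595,.34,0))): wlook(q,g,"w1")
E
python3 -m inch '0.02 -0.027 0.01 -0.149 0.0918; 0.04 -0.055 0.02 -0.298 0.0918; 0.06 -0.083 0.03 -0.447 0.0918; 0.08 -0.11 0.04 -0.596 0.0918; 0.0966 -0.1378 0.055 -0.745 0.0918' 
python3 - <<'E'
from h import *
for q,g in(("lid_knob",(.431,.335,.036)),("lid",(.431,.335,0)),("jar_mouth",(.60,.342,.103)),("stand",(.595,.34,0))):
    wlook(q,g,"w2"); l=rays(q)
    if len(l)>1: print(tri(l))
go(.43,.334,.35)
E
```

```text
lid_knob expected px [ 98. 203.] [([97.9, 202.2], 0.73)] atguessz [array([0.431 , 0.3359, 0.036 ])]
lid expected px [102. 220.] [([101.4, 218.4], 0.63)] atguessz [array([0.4306, 0.3364, 0.    ])]
jar_mouth expected px [-122.  225.] [] atguessz []
stand expected px [-43. 252.] [] atguessz []
clock: 3.8
position: [0.4312, 0.3322, 0.3498]
ee_rot: [2.617, 1.737, 0.002]
force: [0.6, -0.3, -0.4]
width: 1.001
gripper_force: 0.0
lid_knob expected px [189. 320.] [([189.3, 319.7], 0.94)] atguessz [array([0.4308, 0.3343, 0.036 ])]
(array([0.43120692, 0.33490823, 0.03867688]), [np.float64(0.000117150096658707), np.float64(0.00011715009665867682)])
lid expected px [183. 323.] [] atguessz []
jar_mouth expected px [116. 518.] [([115.3, 516.7], 0.59)] atguessz [array([0.5989, 0.3429, 0.103 ])]
stand expected px [119. 452.] [([114.0, 455.7], 0.88)] atguessz [array([0.6009, 0.3436, 0.    ])]
tool delta to (0.43, 0.334, 0.35) [ 0.0029 -0.0016  0.0003] toolx yaw deg 66.8 joints [-0.2   0.47 -0.76  1.8   0.37  1.02 -1.51]
```

View pics/w2.png

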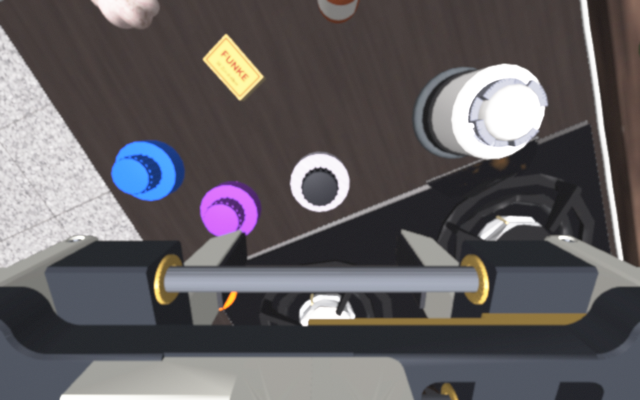

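The steel lid's knob is at (187,320) and the jar neck at (113,508), with the ridge gaps visible. The purple lid at (213,228) is clear of the fingers if they close along y, so I'll roll to that.

```bash
for i in 1; do python3 -m inch '0 0 0 -0.149 0.06; 0 0 0 -0.298 0.06; 0 0 0 -0.447 0.06; 0 0 0 -0.596 0.06; 0 0 0 -0.745 0.06' 25; python3 -m inch '0 0 0 -0.149 0.06; 0 0 0 -0.298 0.06; 0 0 0 -0.447 0.06; 0 0 0 -0.596 0.06; 0 0 0 -0.745 0.06' ; python3 -m inch '0 0 0 -0.149 0.06; 0 0 0 -0.298 0.06; 0 0 0 -0.447 0.06; 0 0 0 -0.596 0.06; 0 0 0 -0.745 0.06' ; done
python3 - <<'E'
from h import *
for q,g in(("lid_knob",(.431,.335,.036)),("lid",(.431,.335,0))):
    wlook(q,g,"w3"); print(tri(rays(q)))
x=tri(rays("lid_knob"))[0]
go(x[0],x[1],.205)
E
```

```text
clock: 4.7
position: [0.4302, 0.3311, 0.3503]
ee_rot: [1.804, 2.57, 0.001]
force: [0.2, 0.1, 0.9]
width: 0.663
gripper_force: 0.0
clock: 5.2
position: [0.4302, 0.3311, 0.3502]
ee_rot: [0.745, 3.05, -0.001]
force: [-0.7, -0.3, -0.1]
width: 0.654
gripper_force: 0.0
clock: 5.7
position: [0.4303, 0.3311, 0.35]
ee_rot: [-0.416, 3.113, -0.002]
force: [-0.1, 0.9, 0.6]
width: 0.651
gripper_force: 0.0
lid_knob expected px [192. 325.] [([191.3, 325.1], 0.76)] atguessz [array([0.4299, 0.3351, 0.036 ])]
(array([0.43061166, 0.3350441 , 0.03698657]), [np.float64(0.0007335531230221661), np.float64(0.0006031843553318089), np.float64(0.0008897474427810008)])
lid expected px [185. 324.] [([181.7, 325.6], 0.56)] atguessz [array([0.4271, 0.3357, 0.    ])]
(array([ 0.42921296,  0.33713381, -0.00548222]), [np.float64(0.0014124579259711847), np.float64(0.0014124579259713892)])
tool delta to (np.float64(0.4306116557221589), np.float64(0.33504410133365814), 0.205) [-0.0013  0.0034  0.145 ] toolx yaw deg -165.3 joints [ 0.05  0.67 -1.23  1.78  0.68  1.19  0.44]
```

```bash
python3 -m inch '-0.001 0.0035 0.045 0 0.06; -0.001 0.0035 0.085 0 0.06; -0.001 0.0035 0.12 0 0.06; -0.001 0.0035 0.135 0 0.06; -0.001 0.0035 0.145 0 0.06' && python3 -m inch '0 0 0 0 0.03; 0 0 0 0 0.03; 0 0 0 0 0.03; 0 0 0 0 0.03; 0 0 0 0 0.03' 25
python3 - <<'E'
from h import *
st();go(.43,.335,.205)
E
```

```text
clock: 6.4
position: [0.4299, 0.3355, 0.2041]
ee_rot: [0.407, -3.114, 0.001]
force: [-0.3, -0.2, 0.5]
width: 0.653
gripper_force: 0.0
clock: 6.9
position: [0.4302, 0.3361, 0.206]
ee_rot: [-0.41, 3.113, 0.001]
force: [-0.2, -0.5, 7.1]
width: 0.411
gripper_force: 25.0
 {'clock': 6.9, 'position': [0.4302, 0.3361, 0.206], 'ee_rot': [-0.4097, 3.1129, 0.0014], 'force': [-0.2043, -0.4517, 7.0797], 'ft_torque': [-0.1685, -0.0871, 0.0126], 'width': 0.4108, 'gripper_force': 25.0015}
tool delta to (0.43, 0.335, 0.205) [ 0.0005 -0.001   0.001 ] toolx yaw deg -165.0 joints [-0.06  0.83 -1.06  1.91  0.89  0.97  0.28]
```

```bash
python3 -m inch '0 0 -0.02 0 0.03; 0 0 -0.05 -0.1 0.03; 0 0 -0.09 -0.24 0.03; 0 0 -0.12 -0.38 0.03; 0 0 -0.14 -0.52 0.03'; python3 -m inch '0 0 0 -0.149 0.03; 0 0 0 -0.298 0.03; 0 0 0 -0.447 0.03; 0 0 0 -0.596 0.03; 0 0 0 -0.745 0.03'
python3 - <<'E'
from h import *
st();im=wlook("jar_mouth",(.6,.342,.103),"w4")
go(.60,.342,.345);go(.52,.342,.345)
E
```

```text
clock: 7.4
position: [0.4298, 0.336, 0.3473]
ee_rot: [-1.205, 2.899, 0.002]
force: [0.0, -0.1, -1.7]
width: 0.406
gripper_force: 25.0
clock: 7.9
position: [0.4298, 0.3355, 0.345]
ee_rot: [-2.179, 2.263, -0.001]
force: [-0.4, -0.4, -1.6]
width: 0.405
gripper_force: 25.0
 {'clock': 7.9, 'position': [0.4298, 0.3355, 0.345], 'ee_rot': [-2.1791, 2.2629, -0.0007], 'force': [-0.4381, -0.4239, -1.5879], 'ft_torque': [0.1458, -0.0667, 0.004], 'width': 0.4045, 'gripper_force': 24.9962}
jar_mouth expected px [227. 121.] [([231.9, 121.4], 0.87)] atguessz [array([0.6007, 0.3465, 0.103 ])]
tool delta to (0.6, 0.342, 0.345) [-0.0134 -0.1697 -0.    ] toolx yaw deg -92.4 joints [ 0.05  0.69 -1.25  1.78  0.71  1.21  1.69]
tool delta to (0.52, 0.342, 0.345) [-0.0101 -0.0898 -0.0001] toolx yaw deg -92.4 joints [ 0.05  0.69 -1.25  1.78  0.71  1.21  1.69]
```

View pics/w4.png

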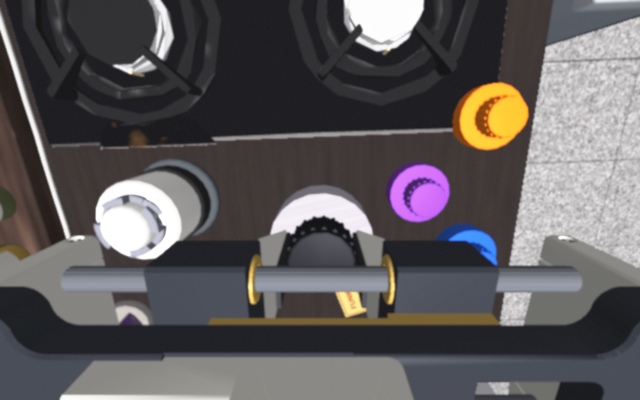

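The lid is held square in the fingers (knob at (240,320)). The jar neck is at (228,125) with its four gaps visible. I'll move nearer for a good fix on its centre.

```bash
python3 -m inch '-0.005 -0.035 0 -0.1 0.03; -0.01 -0.07 0 -0.25 0.03; -0.01 -0.07 0 -0.4 0.03; -0.01 -0.07 0 -0.4 0.03; -0.01 -0.07 0 -0.4 0.03'
python3 - <<'E'
from h import *
st();im=wlook("jar_mouth",(.6,.344,.103),"w5")
im=wlook("jar_shoulder",(.6,.344,.085))
for d in arm.silhouettes("wrist","jar_shoulder")[:2]: 
    r=d["region"];ys,xs=np.nonzero(r);print(d["conf"],xs.min(),xs.max(),ys.min(),ys.max())
print(tri(rays("jar_mouth")),tri(rays("jar_shoulder")))
go(.60,.343,.345)
cal=arm.get_calibration("wrist");print(proj(cal,(.6,.344,.103)))
c=im[80:330,40:340];cv2.imwrite("pics/w5c.png",cv2.resize(c,(720,600),interpolation=2)[:,:,::-1])
E
```

```text
clock: 8.5
position: [0.4996, 0.3428, 0.3448]
ee_rot: [2.574, -1.801, -0.001]
force: [0.0, -0.3, -2.3]
width: 0.408
gripper_force: 25.0
 {'clock': 8.5, 'position': [0.4996, 0.3428, 0.3448], 'ee_rot': [2.5741, -1.8006, -0.0006], 'force': [0.018, -0.2963, -2.2873], 'ft_torque': [0.1003, 0.0498, 0.0238], 'width': 0.408, 'gripper_force': 24.9997}
jar_mouth expected px [173. 203.] [([175.6, 201.8], 0.84)] atguessz [array([0.6001, 0.3463, 0.103 ])]
jar_shoulder expected px [169. 211.] [([170.5, 205.2], 0.86)] atguessz [array([0.6045, 0.3472, 0.085 ])]
0.71 170 273 119 209
(array([0.59735122, 0.34445039, 0.10745002]), [np.float64(0.0011501077917854638), np.float64(0.00039030624465217), np.float64(0.0011877015794921103)]) (array([0.51707699, 0.2632128 , 0.35201959]), [np.float64(4.5221499447038654e-17)])
tool delta to (0.6, 0.343, 0.345) [ 0.0345 -0.094   0.    ] toolx yaw deg -69.7 joints [ 0.04  0.79 -1.25  1.63  0.78  1.3   2.15]
(np.float64(172.75783613258537), np.float64(203.34771842763303))
```

View pics/w5c.png

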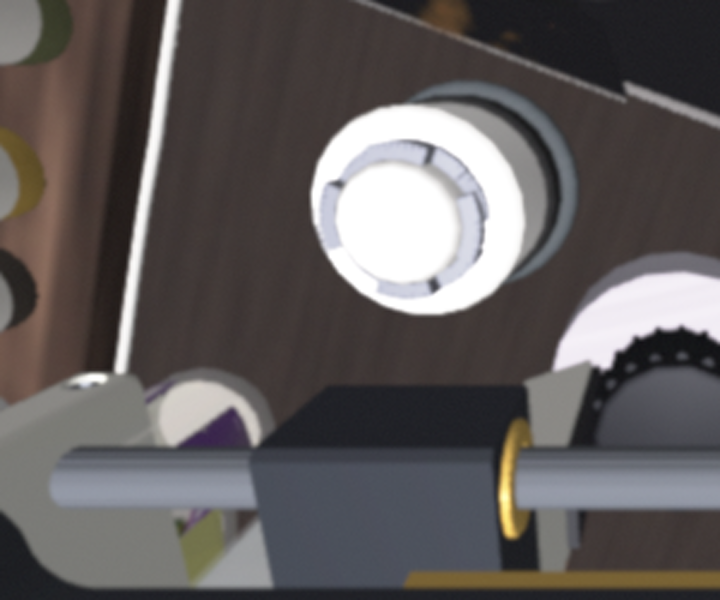

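The view shows the jar from above: shoulder circle centred at wrist pixel (167,214), top disc at (173,205), gaps around the neck. The lid is in the fingers at right.

```bash
python3 - <<'E'
from h import *
cal=arm.get_calibration("wrist")
im=cv2.imread("pics/w5.png")
g=im.min(2)
m=((g>215)*255).astype(np.uint8)
# shoulder: largest bright blob near
n,l,s,c=cv2.connectedComponentsWithStats(m)
for i in range(1,n):
    if s[i][4]>300: print(s[i],c[i])
for nm,p,z in(("shoulder",(167.1,214.2),.085),("mouth",(172.9,205),.103)): print(nm,atz(ray(cal,p),z))
K=cal["intrinsics"]
# refine by projecting circles: fit via edge gradient
from scipy.optimize import minimize
gr=cv2.GaussianBlur(im,(0,0),1).min(2).astype(np.float32)
def circ(x,y,r,z): 
    t=np.linspace(0,2*np.pi,120);return np.array([proj(cal,(x+r*np.cos(a),y+r*np.sin(a),z)) for a in t])
def sc(v,r,z):
    f=0
    for s,rr in((1,r-.001),(-1,r+.001)):
        p=circ(v[0],v[1],rr,z).astype(np.float32);f+=s*cv2.remap(gr,p[:,1:2],p[:,0:1],1).mean()
    return -f
for nm,r,z in(("shoulder",.0385,.085),("mouth",.0185,.103)):
    o=min((minimize(sc,(.6+dx,.344+dy),args=(r,z),method="Nelder-Mead",options=dict(initial_simplex=[(.6+dx,.344+dy),(.603+dx,.344+dy),(.6+dx,.347+dy)])) for dx in(-.003,0,.003) for dy in(-.003,0,.003)),key=lambda o:o.fun);print(nm,o.x,o.fun)
E
```

```text
[ 89   0  37 235 839] [106.8057211  113.60786651]
[ 478   26   79   80 4350] [519.8891954   63.34666667]
[ 170  124   88   87 4531] [213.20988744 167.79607151]
[ 272  194   99   40 2134] [321.04920337 212.78865979]
[ 60 395 112   5 392] [105.09183673 397.48979592]
shoulder [0.59835658 0.3417874  0.085     ]
mouth [0.59872958 0.34365416 0.103     ]
shoulder [0.59826192 0.34365159] -99.38200378417969
mouth [0.60150654 0.35394645] -30.120513916015625
```

```bash
python3 -m inch '0.017 -0.0465 0 0 0.03; 0.0337 -0.093 0 0 0.03; 0.0337 -0.093 0.01 0 0.03; 0.0337 -0.093 0.02 0 0.03; 0.0337 -0.093 0.02 0 0.03' 30
python3 - <<'E'
from h import *
st();go(.5985,.3435,.305)
im=arm.get_image("wrist");cv2.imwrite("pics/w6.png",im[60:330,150:500][:,:,::-1])
E
```

```text
clock: 9.25
position: [0.598, 0.3435, 0.323]
ee_rot: [2.579, -1.79, -0.002]
force: [-1.1, -0.7, -1.7]
width: 0.408
gripper_force: 30.0
 {'clock': 9.25, 'position': [0.598, 0.3435, 0.323], 'ee_rot': [2.5787, -1.7899, -0.0016], 'force': [-1.0999, -0.6622, -1.7092], 'ft_torque': [0.1068, 0.0657, 0.033], 'width': 0.4082, 'gripper_force': 29.9999}
tool delta to (0.5985, 0.3435, 0.305) [ 0.0001 -0.0006  0.018 ] toolx yaw deg -69.5 joints [ 0.01  0.91 -1.18  1.43  0.84  1.36  2.3 ]
```

View pics/w6.png

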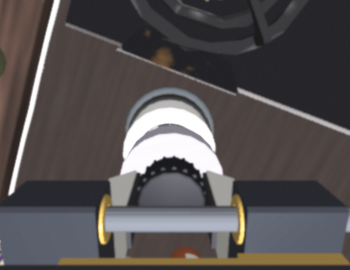

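The lid (full-image pixel about (225,322)) sits centred over the jar (shoulder at about (190,319)). Now I'll lower it gently.

```bash
python3 -m inch '0 -0.0005 0.005 0 0.03; 0 -0.0005 0.01 0 0.03; 0 -0.0005 0.013 0 0.03; 0 -0.0005 0.015 0 0.03; 0 -0.0005 0.015 0 0.03'; python3 -m inch '0 0 0.001 0 0.03; 0 0 0.0015 0 0.03; 0 0 0.002 0 0.03; 0 0 0.002 0 0.03; 0 0 0.002 0 0.03'; python3 -m inch '0 0 0.001 0 0.03; 0 0 0.0015 0 0.03; 0 0 0.002 0 0.03; 0 0 0.002 0 0.03; 0 0 0.002 0 0.03'
```

```text
clock: 9.8
position: [0.5996, 0.3436, 0.3094]
ee_rot: [2.58, -1.792, -0.0]
force: [0.3, 0.4, -1.7]
width: 0.407
gripper_force: 30.0
clock: 10.3
position: [0.5997, 0.3437, 0.3078]
ee_rot: [-2.58, 1.793, -0.0]
force: [-0.6, -0.4, -2.2]
width: 0.406
gripper_force: 30.0
clock: 10.8
position: [0.5997, 0.3437, 0.3057]
ee_rot: [2.58, -1.793, -0.0]
force: [-0.8, -0.5, -1.6]
width: 0.406
gripper_force: 30.0
```

```bash
python3 -m inch '-0.0003 0.0009 0.001 0 0.03; -0.0003 0.0009 0.0015 0 0.03; -0.0003 0.0009 0.002 0 0.03; -0.0003 0.0009 0.002 0 0.03; -0.0003 0.0009 0.002 0 0.03'; python3 -m inch '0 0 0.001 0 0.03; 0 0 0.0015 0 0.03; 0 0 0.002 0 0.03; 0 0 0.002 0 0.03; 0 0 0.002 0 0.03'
```

```text
clock: 11.3
position: [0.5988, 0.3437, 0.304]
ee_rot: [-2.58, 1.792, -0.0]
force: [1.2, -0.5, 2.3]
width: 0.409
gripper_force: 30.0
clock: 11.8
position: [0.5988, 0.3437, 0.3019]
ee_rot: [-2.58, 1.792, -0.0]
force: [1.1, -0.4, 4.9]
width: 0.409
gripper_force: 30.0
```

```bash
echo 'from h import *;s=arm.observe();print("==F",np.round(s["force"],1),"T",np.round(s["ft_torque"],2),"z",round(s["position"][2],4),"J",np.round(s["joints"],2)[[2,6]],"yaw",round(np.degrees((lambda m:np.arctan2(m[1,0],m[0,0]))(R.from_rotvec(s["ee_rot"]).as_matrix())),1),np.round(s["position"][:2],4),s["clock"])' > q.py
python3 q.py; python3 -m inch '0 0 0 0.05 0.03; 0 0 0 0.1 0.03; 0 0 0 0.15 0.03; 0 0 0 0.2 0.03; 0 0 0 0.2 0.03' >/dev/null; python3 q.py
```

```text
==F [ 1.1 -0.4  4.9] T [ 0.17 -0.22 -0.02] z 0.3019 J [-1.17  2.28] yaw -69.6 [0.5988 0.3437] 11.8
==F [-0.4 -0.2  4.6] T [0.2  0.03 0.08] z 0.3019 J [-1.13  2.1 ] yaw -81.1 [0.5985 0.3438] 12.3
```

```bash
python3 -m inch '0 0 0 0.05 0.03; 0 0 0 0.1 0.03; 0 0 0 0.15 0.03; 0 0 0 0.2 0.03; 0 0 0 0.2 0.03' >/dev/null; python3 q.py
```

```text
==F [-0.3 -0.4  4.3] T [0.19 0.03 0.07] z 0.3018 J [-1.1   1.92] yaw -92.5 [0.5986 0.3438] 12.8
```

```bash
python3 -m inch '0 0 0 0.05 0.03; 0 0 0 0.1 0.03; 0 0 0 0.15 0.03; 0 0 0 0.2 0.03; 0 0 0 0.2 0.03' >/dev/null; python3 q.py
```

```text
==F [-0.  -0.1  4.9] T [ 0.21 -0.    0.14] z 0.3018 J [-1.06  1.74] yaw -103.9 [0.5986 0.3437] 13.3
```

```bash
python3 -m inch '0 0 0 0.05 0.03; 0 0 0 0.1 0.03; 0 0 0 0.15 0.03; 0 0 0 0.2 0.03; 0 0 0 0.2 0.03' >/dev/null; python3 q.py
```

```text
==F [ 0.1 -0.2 -2.1] T [ 0.22 -0.14  0.  ] z 0.3012 J [-1.02  1.56] yaw -115.3 [0.5985 0.3435] 13.8
```

Dropped into a gap (the force vanished). Next I'll lower it to the gap floor.

```bash
python3 -m inch '0 0 0.002 0 0.03; 0 0 0.003 0 0.03; 0 0 0.004 0.03 0.03; 0 0 0.005 0.06 0.03; 0 0 0.005 0.06 0.03' >/dev/null; python3 q.py;  python3 -m inch '0 0 0.001 0.01 0.03; 0 0 0.0015 0.02 0.03; 0 0 0.002 0.03 0.03; 0 0 0.002 0.03 0.03' >/dev/null; python3 q.py
```

```text
==F [-0.1 -0.6 -1.2] T [ 0.19 -0.01  0.01] z 0.2964 J [-1.   1.5] yaw -118.9 [0.5987 0.3436] 14.3
==F [-0.5 -0.8  2.3] T [ 0.09 -0.02  0.04] z 0.295 J [-0.99  1.47] yaw -120.6 [0.5987 0.3438] 14.7
```

```bash
python3 -m inch '0 0 0 0.04 0.03; 0 0 0 0.08 0.03; 0 0 0 0.12 0.03; 0 0 0 0.12 0.03' >/dev/null; python3 q.py
```

```text
==F [ 0.  -0.2  2.7] T [ 0.2  -0.14  0.06] z 0.2951 J [-0.97  1.36] yaw -127.5 [0.5988 0.3438] 15.1
```

```bash
python3 -m inch '0 0 0 0.04 0.03; 0 0 0 0.08 0.03; 0 0 0 0.08 0.03' >/dev/null; python3 q.py
```

```text
==F [-0.4 -0.8  2.1] T [ 0.14 -0.07  0.04] z 0.295 J [-0.95  1.29] yaw -132.0 [0.5988 0.3437] 15.4
```

```bash
python3 -m inch '0 0 0 0.04 0.03; 0 0 0 0.08 0.03; 0 0 0 0.08 0.03' >/dev/null; python3 q.py
```

```text
==F [0.2 0.2 1.9] T [ 0.15 -0.13  0.08] z 0.2949 J [-0.94  1.22] yaw -136.6 [0.5988 0.3437] 15.7
```

```bash
python3 -m inch '0 0 0 0.03 0.03; 0 0 0 0.06 0.03; 0 0 0 0.06 0.03' >/dev/null; python3 q.py
```

```text
==F [ 0.4 -0.7  2.2] T [ 0.15 -0.08  0.01] z 0.2947 J [-0.92  1.16] yaw -140.1 [0.5988 0.3436] 16.0
```

```bash
python3 -m inch '0 0 0 0.03 0.03; 0 0 0 0.06 0.03; 0 0 0 0.06 0.03' >/dev/null; python3 q.py
```

```text
==F [ 1.1 -0.7  1.7] T [ 0.08 -0.26  0.  ] z 0.2947 J [-0.91  1.11] yaw -143.6 [0.5989 0.3435] 16.3
```

```bash
python3 -m inch '0 0 0 0.03 0.03; 0 0 0 0.06 0.03; 0 0 0 0.06 0.03' >/dev/null; python3 q.py
```

```text
==F [0.7 0.2 1. ] T [ 0.15 -0.14 -0.  ] z 0.2947 J [-0.9   1.06] yaw -147.0 [0.5986 0.3437] 16.6
```

```bash
python3 -m inch '0 0 0.001 0.03 0.03; 0 0 0.0015 0.06 0.03; 0 0 0.0015 0.06 0.03' >/dev/null; python3 q.py
```

```text
==F [ 1.4 -1.2  1.8] T [-0.02 -0.2   0.05] z 0.2932 J [-0.88  1.  ] yaw -150.5 [0.5989 0.3435] 16.9
```

```bash
python3 -m inch '0 0 0.0005 0.03 0.03; 0 0 0.0007 0.06 0.03; 0 0 0.0007 0.06 0.03' >/dev/null; python3 q.py
```

```text
==F [-0.1 -0.8  2.8] T [ 0.09 -0.11 -0.01] z 0.2926 J [-0.87  0.95] yaw -153.9 [0.5987 0.3437] 17.2
```

```bash
python3 -m inch '0 0 0.0004 0.04 0.03; 0 0 0.0008 0.08 0.03; 0 0 0.001 0.12 0.03; 0 0 0.001 0.12 0.03' >/dev/null; python3 q.py
```

```text
==F [-0.3 -0.9  3.2] T [-0.04 -0.16  0.03] z 0.2916 J [-0.84  0.84] yaw -160.7 [0.5988 0.3436] 17.6
```

```bash
python3 -m inch '0 0 0.0004 0.04 0.03; 0 0 0.0008 0.08 0.03; 0 0 0.001 0.12 0.03; 0 0 0.001 0.12 0.03' >/dev/null; python3 q.py
```

```text
==F [-0.   0.4  3.2] T [ 0.15 -0.1  -0.01] z 0.2907 J [-0.82  0.74] yaw -167.5 [0.5987 0.3438] 18.0
```

```bash
python3 -m inch '0 0 0.0004 0.04 0.03; 0 0 0.0008 0.08 0.03; 0 0 0.0008 0.12 0.03; 0 0 0.0008 0.12 0.03' >/dev/null; python3 q.py
```

```text
==F [ 0.  -0.1  3. ] T [-0.03 -0.23  0.01] z 0.2898 J [-0.79  0.63] yaw -174.4 [0.5987 0.3437] 18.4
```

```bash
python3 -m inch '0 0 0.0002 0.03 0.03; 0 0 0.0004 0.06 0.03; 0 0 0.0004 0.06 0.03' >/dev/null; python3 q.py
```

```text
==F [ 0.3 -1.5  3. ] T [-0.29 -0.24  0.02] z 0.2892 J [-0.77  0.58] yaw -177.9 [0.5988 0.3433] 18.7
```

```bash
python3 -m inch '0 0 0.0002 0.03 0.03; 0 0 0.0004 0.06 0.03; 0 0 0.0004 0.06 0.03' >/dev/null; python3 q.py
```

```text
==F [ 0.6 -0.5  4.2] T [ 0.04 -0.2   0.08] z 0.289 J [-0.76  0.52] yaw 178.6 [0.5986 0.3438] 19.0
```

```bash
python3 -m inch '0 0 0 0.03 0.03; 0 0 0 0.06 0.03; 0 0 0 0.06 0.03' >/dev/null; python3 q.py
```

```text
==F [0.3 0.2 2.6] T [ 0.15 -0.23  0.09] z 0.289 J [-0.75  0.47] yaw 175.2 [0.5987 0.3438] 19.3
```

```bash
python3 -m inch '0 0 0 0.03 0.03; 0 0 0 0.06 0.03; 0 0 0 0.06 0.03' >/dev/null; python3 q.py
```

```text
==F [-0.3  0.4  3. ] T [ 0.15 -0.15  0.05] z 0.289 J [-0.73  0.42] yaw 171.7 [0.5987 0.3437] 19.6
```

```bash
python3 -m inch '0 0 0 0.03 0.03; 0 0 0 0.05 0.03; 0 0 0 0.05 0.03' >/dev/null; python3 q.py
```

```text
==F [0.9 0.5 4.2] T [ 0.16 -0.18  0.08] z 0.289 J [-0.72  0.37] yaw 168.9 [0.5987 0.3437] 19.9
```

```bash
python3 -m inch '0 0 0 0.02 0.03; 0 0 0 0.04 0.03; 0 0 0 0.04 0.03' >/dev/null; python3 q.py
```

```text
==F [0.  0.3 2.9] T [ 0.1  -0.16  0.02] z 0.2889 J [-0.71  0.34] yaw 166.6 [0.5987 0.3436] 20.2
```

```bash
python3 -m inch '0 0 0 0.02 0.03; 0 0 0 0.04 0.03; 0 0 0 0.04 0.03' >/dev/null; python3 q.py
```

```text
==F [0.4 1.2 2.5] T [ 0.28 -0.18  0.1 ] z 0.289 J [-0.7  0.3] yaw 164.3 [0.5987 0.3437] 20.5
```

```bash
python3 -m inch '0 0 0 0.03 0.03; 0 0 0 0.06 0.03; 0 0 0 0.06 0.03' >/dev/null; python3 q.py; python3 q.py
```

```text
==F [0.3 1.8 3.4] T [ 0.66 -0.3   0.17] z 0.2891 J [-0.69  0.25] yaw 160.8 [0.5987 0.3439] 20.8
==F [0.3 1.8 3.4] T [ 0.66 -0.3   0.17] z 0.2891 J [-0.69  0.25] yaw 160.8 [0.5987 0.3439] 20.8
```

```bash
python3 -m inch '0 0 0 0.03 0.03; 0 0 0 0.06 0.03; 0 0 0 0.06 0.03' >/dev/null; python3 q.py
```

```text
==F [1.3 2.2 3.7] T [ 0.79 -0.35  0.34] z 0.289 J [-0.68  0.2 ] yaw 157.4 [0.5987 0.3439] 21.1
```

Hard stop reached (moment 0.34 N m, limit 0.62) and the height matches fully down. I'll relax the twist and the pressure, then let go.

```bash
python3 -m inch '0 0 -0.0005 -0.05 0.03; 0 0 -0.0015 -0.11 0.03; 0 0 -0.002 -0.11 0.03' ; python3 q.py; python3 -m inch '0 0 0 0 0.045; 0 0 0 0 0.06; 0 0 0 0 0.06; 0 0 0 0 0.06; 0 0 0 0 0.06'; python3 -m inch '0 0 -0.02 0 0.06; 0 0 -0.05 0 0.06; 0 0 -0.09 0 0.06; 0 0 -0.12 0 0.06; 0 0 -0.12 0 0.06'
python3 - <<'E'
from h import *
st();cal=arm.get_calibration("wrist");im=arm.get_image("wrist");cv2.imwrite("pics/w7.png",im[:,:,::-1])
a=im;C={n:arm.get_calibration(n) for n in("scene","top")}
for n in C: I=arm.get_image(n);cv2.imwrite(f"pics/{n}7.png",I[:,:,::-1])
for q,z in(("lid_knob",.121),("lid",.085)):
  rs=[]
  for n,c in(*C.items(),("wrist",cal)):
    g=proj(c,(.5985,.3437,z))
    l=[d["point"] for d in arm.place_of(n,q) if np.hypot(*(np.array(d["point"])-g))<25]
    if l: rs.append(ray(c,l[0]));print(q,n,np.round(l[0],1),np.round(g,1))
  if len(rs)>1: print(tri(rs))
s=cv2.imread("pics/scene7.png")[200:330,290:460];w=im[:, :, ::-1][60:320,140:480]
cv2.imwrite("pics/fin.png",np.hstack([cv2.resize(s,(400,306),interpolation=2),cv2.resize(w,(400,306),interpolation=2)]))
E
```

```text
clock: 21.4
position: [0.5987, 0.3437, 0.2908]
ee_rot: [-0.441, -3.11, -0.0]
force: [0.4, 2.7, 1.6]
width: 0.407
gripper_force: 30.0
==F [0.4 2.7 1.6] T [ 0.83 -0.4   0.1 ] z 0.2908 J [-0.7  0.3] yaw 163.8 [0.5987 0.3437] 21.4
clock: 21.9
position: [0.5987, 0.3435, 0.2907]
ee_rot: [-0.443, -3.11, 0.001]
force: [0.3, -0.1, -0.2]
width: 0.654
gripper_force: 0.0
clock: 22.4
position: [0.599, 0.3447, 0.4162]
ee_rot: [0.443, 3.105, 0.008]
force: [0.7, 1.0, 0.4]
width: 0.653
gripper_force: 0.0
 {'clock': 22.4, 'position': [0.599, 0.3447, 0.4162], 'ee_rot': [0.4427, 3.1049, 0.0084], 'force': [0.7406, 0.992, 0.3882], 'ft_torque': [0.1163, -0.185, 0.0175], 'width': 0.6527, 'gripper_force': 0.0}
lid_knob scene [267.7 378.7] [268.4 378.5]
lid_knob top [119.4 339. ] [119.7 338.5]
lid_knob wrist [195.4 320.2] [194.1 318.3]
(array([0.59868625, 0.34407867, 0.12376482]), [np.float64(0.00024560290826920397), np.float64(0.001430206520178575), np.float64(0.0016002493026609419)])
lid scene [276.2 378.2] [275.1 376.4]
lid top [126.5 339.6] [125.9 337.6]
lid wrist [185.1 319.4] [185.8 318.4]
(array([0.599958  , 0.34275467, 0.08109523]), [np.float64(0.0032571713586255603), np.float64(0.004234631921225188), np.float64(0.002213391157571679)])
```

View pics/fin.png

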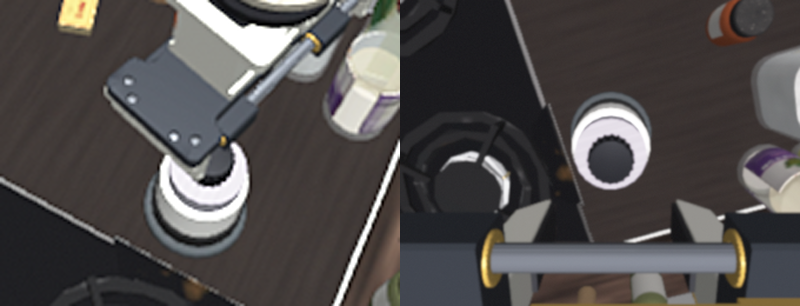

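The lid sits level and low on the jar, with its knob at about (157,611) in the right half of the picture. The fingers are clear of everything, so I'll hand in.

```bash
python3 -c "
from cell import arm
print(arm.sign_off())"
```

```text
the job is handed in; nothing more can be done
None
```

I screwed the steel lid onto the white jar: the first gap was a true start, it turned to the hard stop at fully-down height, and I let go and handed the job in at about 23 s; I kept clear of the salt pot, spice jar and match box but did not re-measure them afterwards.

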